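# Change the bean sample in the roast-colour reader

### The job

Change the sample in the roast-colour reader: unclip the finished blue-capped tube and lay it in the empty rest of the wooden tray, cap on the same side as the other caps, and press the red-capped tube down into the reader's cradle, cap at the open end, until both pairs of spring clips have snapped round it and it lies fully home. Roll the reader's orange thumbwheel until its window shows 4, the program for the new sample. Leave the white-capped tube and everything else on the bench where they are.

Things in the scene. Friction and masses are not known exactly. Their poses are not given: they have to be found in the camera images.
- red_tube_mid (a point): Tube to load: sealed clear glass sample tube of dark beans, red cap, about 60 g, 132 mm long. Glass 28 mm in diameter, round bottom end; cap 34 mm in diameter. Point: on the axis, 66 mm from either end; +y along the tube to the cap, which covers 44 to 66 mm from here. Starts lying level in the tray, axis 38 mm above the table, in either outer rest.
- red_tube_cap (a point): Middle of the red cap, on the axis, 55 mm from red_tube_mid along its +y.
- red_tube: The red-capped tube as a body (same place and axes as red_tube_mid).
- tray: Wooden sample tray fixed to the table, 200 (x) by 170 mm (y), board 12 mm thick; origin under its centre. Tubes lie along its y, caps to +y, in V rests at x = -64, 0 (empty) and +64 mm that reach 32 mm above the table and carry a tube at 23 to 33 mm towards the cap and 35 to 45 mm towards the bottom from its middle; between these it is free, 12 mm above the board.
- reader: Roast-colour reader: dark box fixed to the table, 200 (x) by 240 (y) by 60 mm high, its grey top plate is the deck; origin under its centre, -x is the operator's side. On the deck: tube cradle along y, display, orange thumbwheel, white tile. At the cradle's -y end stands the detector head, a block 58 mm high above the deck.
- cradle (a point): Where the middle of a seated tube lies, on its axis: 88 mm above the table, 28 above the deck. Axes as the reader: tube along y, its round bottom to the detector head (rubber stop at y = -72 mm), cap to the open +y end. Two pairs of spring-steel clip fingers, 12 mm wide along y, stand at y = +30 and -30 mm; between them the deck is bare but for the flat reading window.
- clip_mid (a point): Centre of the clip throat, 10 mm above cradle. The fingers lean in to a 22 mm gap here and flare out to 34 mm at the top, 19 mm above cradle. A tube first touches the flares with its axis about 19 mm above its seat, takes 8 to 15 N in all to push through, then snaps in and rests on the clip feet, its underside 14 mm above the deck.
- wheel_top (a point): Top of the program wheel's orange knurled edge, mid-width: 75 mm above the table, 15 above the deck. Axes as the reader. Wheel 52 mm in diameter, knurl 14 mm wide, axle along y, 26 mm below here. On its -y side the white number band turns under a black hood 3 mm lower than the knurl; the digit in the hood's window, seen from above, is the program (upright from the -x side).
- program (a joint): Program wheel angle, rad: digit n shows at 0.628 n; spring click stops at each digit, end stops at 0 and 9. Grows when the top edge is rolled to +x of the reader, falls when rolled to -x. Starts at 6, 7 or 8. About 1 N along the edge carries it over a click; a fingertip pressed lightly (5 to 8 N) on top and drawn 16 mm along turns it one digit.
- blue_tube_mid (a point): The finished sample: same tube in shape and size, medium-brown beans, blue cap. Starts clipped in the reader's cradle, fully home, cap at the open end. Point at its middle, +y along it to the cap. Pulled straight up by its middle it comes out of the clips with 10 to 20 N.
- blue_tube_cap (a point): Middle of the blue cap, on the axis, 55 mm from blue_tube_mid along its +y.
- blue_tube: The blue-capped tube as a body (same place and axes as blue_tube_mid).
- free_rest (a point): Where the middle of a tube lies in the tray's empty rest (the middle one of three), on its axis, 38 mm above the table; axes as the tray: tube along y, cap to +y.
- white_tube_mid (a point): Third tube, same shape and size, white cap, green unroasted beans: a bystander in one outer rest of the tray. Point at its middle; +y along it to the cap.
- white_tile: White ceramic reference disc, 40 mm across, 8 mm thick, on the reader's deck, -x side, cap end; origin at the centre of its underside.
- cup: White tasting cup, 70 mm across, 65 mm high, standing close behind the reader (+x side); origin at the centre of its foot.
- canister: Glass jar of green beans with a wooden lid, 104 mm across, 150 mm high, at the far side between tray and reader; origin at the centre of its foot.
- dosing_cup: Steel dosing cup, 60 mm across, 60 mm high, standing close behind the tray (+x side); origin at the centre of its foot.
- brush: Bench brush 190 mm long, 42 mm wide, lying to the right; origin under its middle.
Not all that is in view belongs to the job. What is shaped like the red_tube but pink, turquoise or yellow is not meant.

How it is judged (in metres and radians):
At the end, for the whole second after the job is handed in: Both tubes at rest and let go, middle and cap within 3 mm of seated height. Red: in the cradle, within 3 mm sideways, 8 mm lengthways, 0.08 rad, cap at the open end. Blue: in the empty rest, within 4 mm sideways, 9 mm lengthways, cap as the others. Wheel at rest on 4 (within 0.12 rad) (x of red_tube_mid in the frame of cradle between -0.003 and 0.003 m and z of red_tube_mid in the frame of cradle between -0.003 and 0.003 m and y of red_tube_cap in the frame of cradle between 0.047 and 0.063 m and z of red_tube_cap in the frame of cradle between -0.003 and 0.003 m and x of blue_tube_mid in the frame of free_rest between -0.004 and 0.004 m and z of blue_tube_mid in the frame of free_rest between -0.003 and 0.003 m and y of blue_tube_cap in the frame of free_rest between 0.046 and 0.064 m and z of blue_tube_cap in the frame of free_rest between -0.003 and 0.003 m and angle between the y axis of red_tube_mid and the y axis of cradle, either way round below 0.08 rad and linear speed of each of blue_tube, red_tube below 0.02 m/s and value of joint program between 2.3933 and 2.6333 rad and velocity of joint program between -0.1 and 0.1 rad/s); the robot touches nothing.
It fails at once if the white-capped tube is shifted by more than 20 mm (distance of white_tube_mid from where it was at the start of the episode above 0.02 m).
It fails at once if the white tile is shifted by more than 20 mm or tipped (distance of white_tile from where it was at the start of the episode above 0.02 m or angle between white_tile's own z axis and vertical above 0.5 rad).
It fails at once if the tasting cup or dosing cup is shifted by more than 25 mm or tipped (distance of any of cup, dosing_cup from where it was at the start of the episode above 0.025 m or angle between any of cup, dosing_cup's own z axis and vertical above 0.5 rad).
It fails at once if the bean jar is shifted by more than 25 mm or tipped (distance of canister from where it was at the start of the episode above 0.025 m or angle between canister's own z axis and vertical above 0.5 rad).
It fails at once if the brush is shifted by more than 30 mm (distance of brush from where it was at the start of the episode above 0.03 m).
It also fails if it takes over 67 s, if anything falls off the work surface, if the arm or the gripper's body presses on something with over 40 N, if the wrist force passes 120 N, or if a joint passes its speed limit or range.

### The arm

A 6-joint arm with a two-finger parallel gripper is mounted at the origin on the work surface. World frame = base frame: x ahead of the robot, y to its left, z up, the work surface at z = 0. Lengths are in m, angles in degrees, forces in N, time in s.
With the tool pointing down it reaches from about 0.3 to 0.75 m from the base axis. Payload 8.5 kg.
Tool frame: the origin (TCP) lies between the finger pads; the fingertips stand 22 mm ahead of it and the grasp point (between the pads) lies 3 mm ahead of it (env.nose_length is the distance from the TCP to the fingertips, in m); z points along the fingers, x is the direction in which the jaws open and shut, and the axes are right-handed (so a half turn about z gives the same grasp; the last joint's range is limited). The gripper opens to 85 mm and grips with 20 to 120 N. Pads are 22 mm wide; open, the fingers measure 114 mm over their backs; the gripper's body (76 mm by 85 mm) begins 54 mm behind the grasp point. The pads swing forward as they close: fully open they stand 13 mm farther back than shut.
Start: joints at [-85.674, 21.807, 74.336, -0, 83.858, -12.336], TCP at [0.158, -0.527, 0.253] pointing down, gripper open.
Joint ranges: [-178.18, 178.18], [-50.72, 133.34], [12.68, 142.11], [-81.47, 261.47], [9.98, 163.14], [-165.26, 165.26]. Speed limits (degrees/s): [136.94, 136.94, 180, 180, 180, 180].

### API

Orientations are given as a 3x3 rotation matrix whose columns are the frame's x, y, z axes.
In Python, from rig import env gives the robot as it stands.
- The arm moves only by the tool arm_command, never from a script. Its argument "steps" is a list of rows, each an object with "delta_pos": the shift along the world's x, y, z in mm, a list of three; "dr": the turn, a rotation vector about the world's x, y, z in degrees, a list of three. In form: [{"delta_pos": [dx, dy, dz], "dr": [wx, wy, wz]}, ...]. A call has 1 to 20 rows; each row shifts and turns the commanded pose from where the row before left it; what a row does not reach is not made up. A row lasts 1/10 s, in which the tool goes at most 50 mm and 8.59 degrees, less where a joint would pass 70% of its speed; a pose out of reach is approached as far as the arm can. A call with a gripper value outside its range is refused whole. "grip" is the opening, from 0 (shut) to 1 (fully open), set as the call begins (left out, the last holds). The fingers move at their own pace and stop on an object; "squeeze" is the grip in N (left out, the last holds). Time passes only in rows, so rows that do not move let the fingers close. It gives the time, the measured TCP pose, the force and the opening at its end, in the units of the state.
- env.observe(): the state, without advancing time (a new reading comes with each control period).
- env.get_image(name): name is "scene" or "top" or "wrist"; returns the picture (384x512x3 uint8, blue, green, red); there is no depth.
- env.get_calibration(name): a dict with "fx", "fy", "cx", "cy" (pixels), "view" (4x4, takes a point from world to camera coordinates). Camera axes: x right, y up, looking along -z (the intrinsics and any distortion apply to the point x, -y, -z); pixel columns grow to the right and rows downward; lengths in m; the calibration is good to about 2 mm. A picture is of the moment at which its call begins: read the wrist's pose just before it. get_calibration takes no time and is no camera call; for the wrist camera it gives the pose at the moment of the call.
- env.close_job(): hands the job in, once; it reports no verdict.
The state is a dict: "time_s": time; "q": joint angles; "qvel": joint speeds; "joint_efforts": joint torques, N m; "position": TCP position; "tool_rot": TCP orientation; "ft_force": force on the tool from outside, world axes, zero at the start; "wrist_torque": the same for the moment, N m; "grip_width": finger opening in m.
Only numpy, scipy, OpenCV 4.12 (cv2) and the standard library are available. Lean on these libraries where they do the work, as an engineer would, in place of code of your own. Each camera call takes 0.05 s, during which the arm holds its last target. There are 200 camera calls.

## Working session

There is one attempt and no reset: what is moved stays moved. The work goes in short steps, Python scripts to look and compute and a tool call to move; the robot and the scene stay as the last step left them, time stands still between calls to the robot, and variables do not carry over. Pictures are saved under pics/ and viewed, about 8 in all and at most 12, crops included, and the job is handed in when it is done.

Besides the shell and the picture viewer there is one more tool, called after "Call:" as name(argument=value, ...) on one line, values as JSON. arm_command: Moves the arm, as the interface text tells. Its arguments: {"type":"object","properties":{"steps":{"type":"array"},"grip":{"type":"number"},"squeeze":{"type":"number"}},"required":["steps"]}

```bash
ls; mkdir -p pics; cat > h.py <<'E'
import numpy as np, cv2
from rig import env
def ray(cal,u,v):
    V=np.array(cal["view"]);R=V[:3,:3];t=V[:3,3]
    d=R.T@np.array([(u-cal["cx"])/cal["fx"],-(v-cal["cy"])/cal["fy"],-1.]);return -R.T@t,d
def onplane(cal,u,v,z):
    o,d=ray(cal,u,v);return o+d*(z-o[2])/d[2]
def proj(cal,p):
    V=np.array(cal["view"]);c=V[:3,:3]@np.array(p)+V[:3,3]
    return cal["fx"]*c[0]/-c[2]+cal["cx"],cal["fy"]*-c[1]/-c[2]+cal["cy"]
E
python3 - <<'E'
from h import *
np.set_printoptions(precision=4,suppress=True)
for n in("scene","top"):
    im=env.get_image(n);cv2.imwrite(f"pics/{n}0.png",im);c=env.get_calibration(n);print(n,c)
print(env.observe())
E
```

```text
pics
scene {'fx': 354.9085701367132, 'fy': 354.9085701367132, 'cx': 255.23487496386088, 'cy': 188.50893413243622, 'view': array([[-0.6125,  0.7902,  0.0208,  0.3211],
       [-0.4699, -0.3851,  0.7943,  0.2019],
       [ 0.6356,  0.4767,  0.6072, -1.6245],
       [ 0.    ,  0.    ,  0.    ,  1.    ]])}
top {'fx': 402.52111351154645, 'fy': 402.52111351154645, 'cx': 253.9598002290207, 'cy': 184.3079337853977, 'view': array([[ 0.0281, -0.9996, -0.0047, -0.0004],
       [ 0.9967,  0.0276,  0.0757, -0.5405],
       [-0.0756, -0.0068,  0.9971, -1.0969],
       [ 0.    ,  0.    ,  0.    ,  1.    ]])}
{'time_s': 0.1, 'q': array([-85.6752,  21.8369,  74.3775,  -0.0011,  83.8569, -12.3369]), 'qvel': array([-0.0286, -0.0558, -0.13  , -0.0255, -0.0352,  0.0864]), 'joint_efforts': array([  0.0038, -44.9216, -23.1658,  -0.0001,   0.0036,   0.    ]), 'position': array([ 0.1577, -0.5267,  0.2528]), 'tool_rot': array([[ 0.2867, -0.958 , -0.0001],
       [-0.958 , -0.2867,  0.0012],
       [-0.0012, -0.0002, -1.    ]]), 'ft_force': array([-0.13  ,  0.0775,  0.2028]), 'wrist_torque': array([ 0.0555, -0.0278, -0.0283]), 'grip_width': 0.08554043054309164}
```

View pics/top0.png

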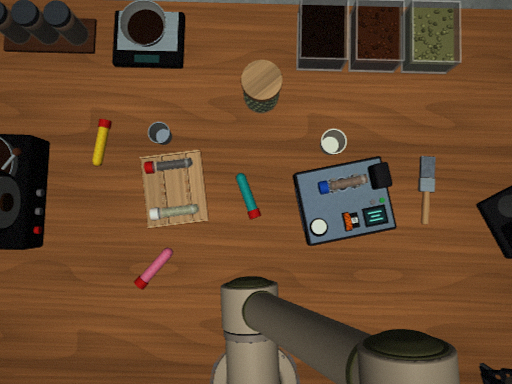

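View pics/scene0.png

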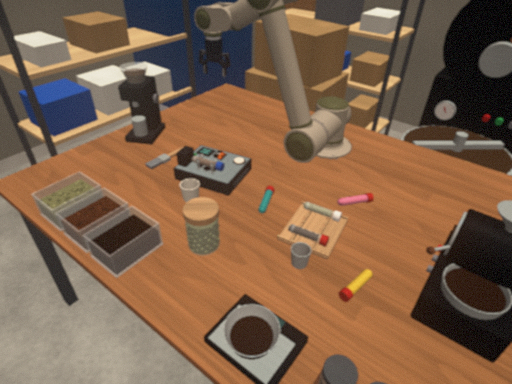

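The top view shows the tray at left with its caps to the left (+y). The red tube is in the far rest, around (168,165), and the white one in the near rest (173,212). The reader is at right, with the blue cap at (324,187), the wheel at (350,221) and the tile at (319,227). Next I'll measure roughly.

```bash
python3 - <<'E'
from h import *
np.set_printoptions(precision=4,suppress=True)
im=cv2.imread("pics/top0.png");c=env.get_calibration("top");h=cv2.cvtColor(im,cv2.COLOR_BGR2HSV)
def m(lo,hi,box):
    k=cv2.inRange(h,np.array(lo),np.array(hi));z=np.zeros_like(k);x0,y0,x1,y1=box;z[y0:y1,x0:x1]=k[y0:y1,x0:x1]
    ys,xs=np.nonzero(z);return xs.mean(),ys.mean(),len(xs),z
for n,lo,hi,b,zz in [("blue",(105,150,80),(130,255,255),(300,160,400,250),.088),("orange",(5,180,150),(18,255,255),(330,200,365,240),.07),("red",(0,170,80),(4,255,255),(140,150,170,185),.038)]:
    u,v,k,_=m(lo,hi,b);print(n,u,v,k,onplane(c,u,v,zz))
# deck outline
u,v,k,z=m((95,30,60),(120,140,160),(285,140,405,250))
ct=max(cv2.findContours(z,0,2)[0],key=cv2.contourArea);r=cv2.minAreaRect(ct)
print("deck",r);P=[onplane(c,*p,.06)for p in cv2.boxPoints(r)];print(np.array(P),np.mean(P,0))
g=m((8,60,120),(25,150,255),(135,140,215,235))
for n,p in dict(tl=(140,158),tr=(200,150),br=(208,219),bl=(148,228)).items(): print(n,onplane(c,*p,.012))
for n,p in dict(redbot=(192,162),whitecap=(153,213),whitebot=(199,208)).items(): print(n,onplane(c,*p,.038))
for n,p in dict(bluebot=(368,181)).items(): print(n,onplane(c,*p,.088))
E
```

```text
blue 323.6470588235294 186.94117647058823 102 [ 0.5334 -0.1674  0.088 ]
orange 347.8196721311475 220.9344262295082 61 [ 0.4468 -0.2353  0.07  ]
red 148.20253164556962 166.8987341772152 79 [0.5789 0.3061 0.038 ]
deck ((345.1944274902344, 200.3563232421875), (70.74311828613281, 86.0736083984375), 78.31063079833984)
[[ 0.567  -0.0972  0.06  ]
 [ 0.6203 -0.3226  0.06  ]
 [ 0.4361 -0.3613  0.06  ]
 [ 0.3839 -0.1388  0.06  ]] [ 0.5018 -0.23    0.06  ]
tl [0.6063 0.3375 0.012 ]
tr [0.6337 0.1694 0.012 ]
br [0.4407 0.1398 0.012 ]
bl [0.4112 0.3056 0.012 ]
redbot [0.5957 0.1864 0.038 ]
whitecap [0.4531 0.287  0.038 ]
whitebot [0.4702 0.1623 0.038 ]
bluebot [ 0.5521 -0.2826  0.088 ]
```

Call:
arm_command(steps=[{"delta_pos":[32.3,25.5,2],"dr":[0,0,7.2]},{"delta_pos":[32.3,25.5,2],"dr":[0,0,7.2]},{"delta_pos":[32.3,25.5,2],"dr":[0,0,7.2]},{"delta_pos":[32.3,25.5,2],"dr":[0,0,7.2]},{"delta_pos":[32.3,25.5,2],"dr":[0,0,7.2]},{"delta_pos":[32.3,25.5,2],"dr":[0,0,7.2]},{"delta_pos":[32.3,25.5,2],"dr":[0,0,7.2]},{"delta_pos":[32.3,25.5,2],"dr":[0,0,7.2]},{"delta_pos":[32.3,25.5,2],"dr":[0,0,7.2]},{"delta_pos":[32.3,25.5,2],"dr":[0,0,7.2]},{"delta_pos":[32.3,25.5,2],"dr":[0,0,7.2]},{"delta_pos":[32.3,25.5,2],"dr":[0,0,7.2]},{"delta_pos":[0,0,0],"dr":[0,0,0]},{"delta_pos":[0,0,0],"dr":[0,0,0]}], grip=1, squeeze=60)

```text
time_s: 1.5
position: [0.5455, -0.2203, 0.2767]
tool_rot: [[0.974, 0.227, -0.001], [0.227, -0.974, 0.0], [-0.001, -0.001, -1.0]]
ft_force: [-0.4, -0.8, -0.2]
grip_width: 0.0854
```

```bash
python3 - <<'E'
from h import *
c=env.get_calibration("wrist");cv2.imwrite("pics/w1.png",env.get_image("wrist"));np.save("c1.npy",c,allow_pickle=True)
print(c,env.observe()["position"])
E
```

```text
{'fx': 302.7618897089547, 'fy': 302.7618897089547, 'cx': 254.93438463369048, 'cy': 188.1692876149185, 'view': array([[ 0.97396881,  0.22667752, -0.00143275, -0.48031728],
       [-0.21792057,  0.93456504, -0.28124509,  0.36860276],
       [-0.06241294,  0.27423618,  0.9596349 , -0.30659429],
       [ 0.        ,  0.        ,  0.        ,  1.        ]])} [ 0.54497635 -0.22099539  0.27685326]
```

View pics/w1.png

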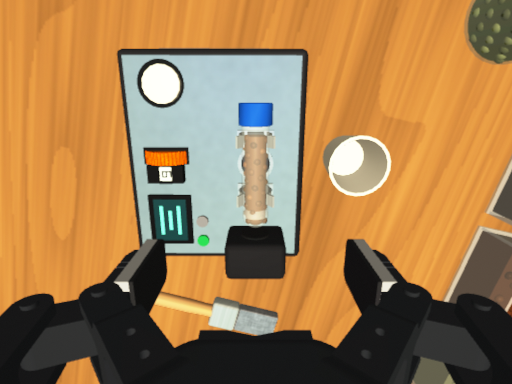

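The wrist view shows the blue cap at (256,114), with the tube vertical down to the head at (255,230). The clips are at rows 145 and 193, the wheel at (166,158), and the digit window at (166,174). Now measuring, with a zoom on the digit.

```bash
python3 - <<'E'
from h import *
np.set_printoptions(precision=4,suppress=True)
c=np.load("c1.npy",allow_pickle=True).item();im=cv2.imread("pics/w1.png");h=cv2.cvtColor(im,cv2.COLOR_BGR2HSV)
k=cv2.inRange(h,(105,150,60),(130,255,255));ys,xs=np.nonzero(k[90:140,230:285]);xs+=230;ys+=90
l,r,t,b=xs.min(),xs.max(),ys.min(),ys.max();print("cap",l,r,t,b)
cap=onplane(c,(l+r)/2,(t+b)/2,.088);print(cap,"width",np.linalg.norm(onplane(c,l,114,.088)-onplane(c,r,114,.088)))
g=cv2.inRange(h,(5,60,60),(20,200,230))
for v in (165,170,205,210):
    x=np.nonzero(g[v,235:280])[0]+235;print(v,x.min(),x.max(),onplane(c,(x.min()+x.max())/2,v,.088),np.linalg.norm(onplane(c,x.min(),v,.088)-onplane(c,x.max(),v,.088)))
d=cv2.inRange(h,(90,15,100),(115,90,230));ct=max(cv2.findContours(d,0,2)[0],key=cv2.contourArea)
q=cv2.approxPolyDP(cv2.convexHull(ct),8,True)[:,0];print(q.tolist());print(np.array([onplane(c,*p,.06)for p in q]))
o=cv2.inRange(h,(4,170,120),(20,255,255))[135:180,135:200];ys,xs=np.nonzero(o);print("wheel",xs.min()+135,xs.max()+135,ys.min()+135,ys.max()+135)
u=(xs.min()+xs.max())/2+135;v=(ys.min()+ys.max())/2+135;print(onplane(c,u,v,.07))
cv2.imwrite("pics/z1.png",cv2.resize(im[140:215,130:205],None,fx=6,fy=6,interpolation=2))
E
```

```text
cap 239 271 103 125
[ 0.5318 -0.1651  0.088 ] width 0.03177368153649478
165 243 266 [ 0.543  -0.2155  0.088 ] 0.023940157447787724
170 244 266 [ 0.5447 -0.2206  0.088 ] 0.023008087654834
205 244 265 [ 0.553  -0.2585  0.088 ] 0.02271878976223888
210 247 264 [ 0.5553 -0.2638  0.088 ] 0.018482152213534223
[[137, 55], [302, 55], [299, 131], [237, 155], [202, 151], [152, 113]]
[[ 0.4004 -0.1364  0.06  ]
 [ 0.5657 -0.098   0.06  ]
 [ 0.5833 -0.1731  0.06  ]
 [ 0.5225 -0.2146  0.06  ]
 [ 0.4833 -0.2191  0.06  ]
 [ 0.4232 -0.1906  0.06  ]]
wheel 145 186 150 165
[ 0.4471 -0.2332  0.07  ]
```

View pics/z1.png

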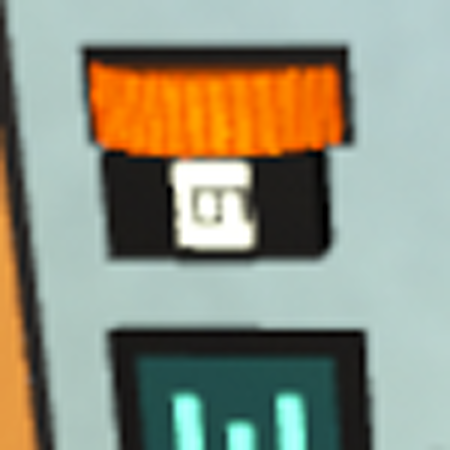

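Reading it rotated, the digit looks like 6 (loop toward -x), so the wheel has to go back two digits. The tube and reader yaw of 13.1° matches the tool, and blue mid is about (0.5443, -0.2187). I'll descend and grip.

Call:
arm_command(steps=[{"delta_pos":[-0.7,2.3,-30],"dr":[0,0,0]},{"delta_pos":[0,0,-40],"dr":[0,0,0]},{"delta_pos":[0,0,-40],"dr":[0,0,0]},{"delta_pos":[0,0,-35],"dr":[0,0,0]},{"delta_pos":[0,0,-25],"dr":[0,0,0]},{"delta_pos":[0,0,-16],"dr":[0,0,0]},{"delta_pos":[0,0,0],"dr":[0,0,0]},{"delta_pos":[0,0,0],"dr":[0,0,0]}])

```text
time_s: 2.35
position: [0.5443, -0.2195, 0.0919]
tool_rot: [[0.975, 0.224, 0.0], [0.224, -0.975, -0.0], [0.0, 0.0, -1.0]]
ft_force: [-0.0, 0.1, 0.6]
grip_width: 0.0856
```

Call:
arm_command(steps=[{"delta_pos":[0,0,0],"dr":[0,0,0]},{"delta_pos":[0,0,0],"dr":[0,0,0]},{"delta_pos":[0,0,0],"dr":[0,0,0]},{"delta_pos":[0,0,0],"dr":[0,0,0]},{"delta_pos":[0,0,0],"dr":[0,0,0]},{"delta_pos":[0,0,0],"dr":[0,0,0]},{"delta_pos":[0,0,0],"dr":[0,0,0]},{"delta_pos":[0,0,0],"dr":[0,0,0]}], grip=0, squeeze=50)

```text
time_s: 3.15
position: [0.5447, -0.2187, 0.0918]
tool_rot: [[0.974, 0.226, 0.0], [0.226, -0.974, -0.0], [0.0, 0.0, -1.0]]
ft_force: [-2.1, 0.6, 6.2]
grip_width: 0.0262
```

Call:
arm_command(steps=[{"delta_pos":[0,0,3],"dr":[0,0,0]},{"delta_pos":[0,0,3],"dr":[0,0,0]},{"delta_pos":[0,0,3],"dr":[0,0,0]},{"delta_pos":[0,0,3],"dr":[0,0,0]},{"delta_pos":[0,0,4],"dr":[0,0,0]},{"delta_pos":[0,0,6],"dr":[0,0,0]},{"delta_pos":[0,0,10],"dr":[0,0,0]},{"delta_pos":[0,0,20],"dr":[0,0,0]},{"delta_pos":[0,0,40],"dr":[0,0,0]},{"delta_pos":[0,0,40],"dr":[0,0,0]},{"delta_pos":[0,0,20],"dr":[0,0,0]},{"delta_pos":[0,0,0],"dr":[0,0,0]}])

```text
time_s: 4.35
position: [0.5452, -0.2192, 0.2482]
tool_rot: [[0.974, 0.226, 0.007], [0.226, -0.974, -0.005], [0.005, 0.006, -1.0]]
ft_force: [-0.2, -0.5, -1.0]
grip_width: 0.0264
```

```bash
python3 - <<'E'
from h import *
c=env.get_calibration("wrist");im=env.get_image("wrist");np.save("c2.npy",c,allow_pickle=True);cv2.imwrite("pics/w2.png",im)
z=cv2.resize(im[60:260,120:220],None,fx=4,fy=3,interpolation=2)
cv2.imwrite("pics/w2s.png",np.hstack([cv2.resize(im,(512,384)),np.zeros((384,10,3),np.uint8),cv2.resize(im[130:226,125:190],(260,384),interpolation=2)]))
print(env.observe()["position"],env.observe()["ft_force"])
E
```

```text
[ 0.54464422 -0.2188418   0.24555056] [-0.43340712 -0.61408556 -1.15683539]
```

View pics/w2s.png

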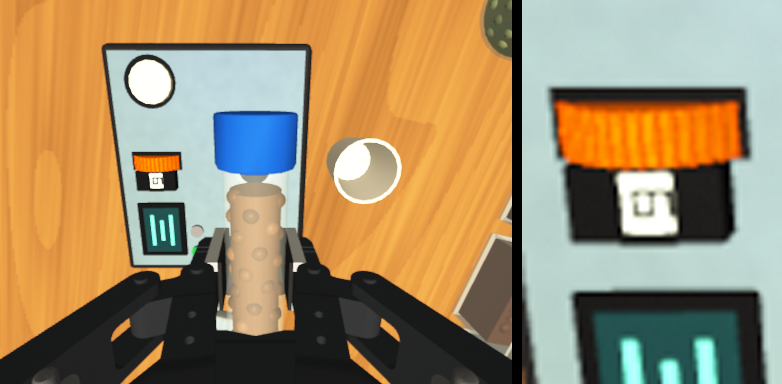

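The blue tube is held square, with its cap at (256,142). The digit again reads 6. Moving over to the tray.

Call:
arm_command(steps=[{"delta_pos":[-1.8,20,2.9],"dr":[0,0,-0.32]},{"delta_pos":[-1.8,38,2.9],"dr":[0,0,-0.32]},{"delta_pos":[-1.8,38,2.9],"dr":[0,0,-0.32]},{"delta_pos":[-1.8,38,2.9],"dr":[0,0,-0.32]},{"delta_pos":[-1.8,38,2.9],"dr":[0,0,-0.32]},{"delta_pos":[-1.8,38,2.9],"dr":[0,0,-0.32]},{"delta_pos":[-1.8,38,2.9],"dr":[0,0,-0.32]},{"delta_pos":[-1.8,38,2.9],"dr":[0,0,-0.32]},{"delta_pos":[-1.8,38,2.9],"dr":[0,0,-0.32]},{"delta_pos":[-1.8,38,2.9],"dr":[0,0,-0.32]},{"delta_pos":[-1.8,36,2.9],"dr":[0,0,-0.32]},{"delta_pos":[-1.8,20,2.9],"dr":[0,0,-0.32]},{"delta_pos":[0,0,0],"dr":[0,0,0]},{"delta_pos":[0,0,0],"dr":[0,0,0]}])

```text
time_s: 5.8
position: [0.5227, 0.1992, 0.2772]
tool_rot: [[0.987, 0.161, -0.002], [0.161, -0.987, -0.001], [-0.002, 0.0, -1.0]]
ft_force: [-0.4, -0.1, -0.9]
grip_width: 0.0265
```

```bash
python3 - <<'E'
from h import *
c=env.get_calibration("wrist");im=env.get_image("wrist");np.save("c3.npy",c,allow_pickle=True);cv2.imwrite("pics/w3.png",im)
o=env.observe();print(o["position"],o["tool_rot"])
E
```

```text
[0.52283488 0.1986448  0.27737111] [[ 9.87138548e-01  1.59860430e-01 -1.45952165e-03]
 [ 1.59859638e-01 -9.87139544e-01 -6.44972295e-04]
 [-1.54385708e-03  4.03358412e-04 -9.99998727e-01]]
```

View pics/w3.png

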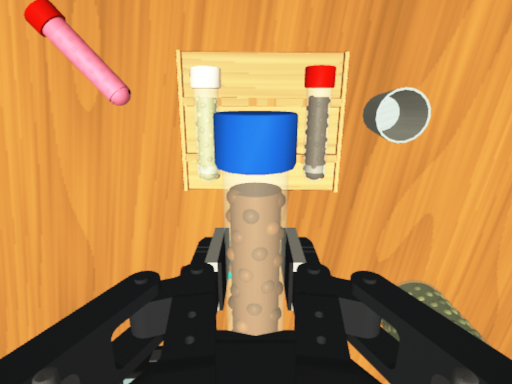

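The view shows the white cap at (205,77), the red cap at (320,76), the tray outline from (177,51) to (349,52) and down to row 190, and the held blue cap at (256,140).

```bash
cat > tr.py <<'E'
from h import *
np.set_printoptions(precision=4,suppress=True)
c=np.load("c3.npy",allow_pickle=True).item();im=cv2.imread("pics/w3.png");h=cv2.cvtColor(im,cv2.COLOR_BGR2HSV)
def bb(k,b):
    x0,y0,x1,y1=b;n,l,s,ce=cv2.connectedComponentsWithStats(k[y0:y1,x0:x1]);i=1+s[1:,4].argmax();x,y,w,hh,a=s[i];return x+x0,x+x0+w,y+y0,y+y0+hh
red=cv2.inRange(h,(0,150,60),(6,255,255))|cv2.inRange(h,(174,150,60),(180,255,255))
b=bb(red,(290,50,350,105));print("red",b);rc=onplane(c,(b[0]+b[1])/2,(b[2]+b[3])/2,.038);print(rc)
w=cv2.inRange(h,(0,0,190),(180,40,255));b2=bb(w,(180,55,230,100));print("white",b2);wc=onplane(c,(b2[0]+b2[1])/2,(b2[2]+b2[3])/2,.038);print(wc)
bl=cv2.inRange(h,(105,150,60),(130,255,255));b3=bb(bl,(200,100,310,180));print("blue",b3)
p=onplane(c,(b3[0]+b3[1])/2,(b3[2]+b3[3])/2,.2774-.004);print(p)
R=env.observe()["tool_rot"];print("blue cap rel TCP in tool x,y",R.T@(p-env.observe()["position"]))
for v in (105,125,145,165):
    dk=cv2.inRange(h[v:v+1],(0,0,0),(180,140,120))[0];x=np.nonzero(dk[300:332])[0]+300;print(v,x.min(),x.max(),onplane(c,(x.min()+x.max())/2,v,.038))
P=np.array([onplane(c,*p,.012)for p in[(177,51),(349,52),(336,192),(185,191)]]);print(P,P.mean(0))
print("cap sep",rc-wc,np.linalg.norm(rc-wc),np.degrees(np.arctan2((rc-wc)[1],(rc-wc)[0])),"mid",(rc+wc)/2)
E
python3 tr.py
```

```text
red (np.int32(305), np.int32(336), np.int32(65), np.int32(87))
[0.5784 0.305  0.038 ]
white (np.int32(190), np.int32(218), np.int32(66), np.int32(88))
[0.4502 0.2831 0.038 ]
blue (np.int32(214), np.int32(297), np.int32(112), np.int32(174))
[0.5137 0.2519 0.2734]
blue cap rel TCP in tool x,y [-0.0005 -0.0541  0.004 ]
105 309 309 [0.5723 0.2724 0.038 ]
125 308 308 [0.5759 0.2502 0.038 ]
145 306 307 [0.579 0.227 0.038]Traceback (most recent call last):
  File "tr.py", line 13, in <module>
    dk=cv2.inRange(h[v:v+1],(0,0,0),(180,140,120))[0];x=np.nonzero(dk[300:332])[0]+300;print(v,x.min(),x.max(),onplane(c,(x.min()+x.max())/2,v,.038))
                                                                                               ~~~~~^^
    return umr_minimum(a, axis, None, out, keepdims, initial, where)
ValueError: zero-size array to reduction operation minimum which has no identity
```

```bash
sed -i '/^for v/,/^    dk/d' tr.py; cat >> tr.py <<'E'
V=np.array(c["view"]);print("cam",-V[:3,:3].T@V[:3,3])
for nm,v in (("far edge",b[2]),("near edge",b[3])):
    print(nm,onplane(c,320,v,.055),onplane(c,320,v,.038),onplane(c,320,v,.021))
gr=im[:,:,:].astype(int).sum(2)
for v in (110,130,150):print(v,gr[v,292:340:2].tolist())
E
python3 tr.py
```

```text
red (np.int32(305), np.int32(336), np.int32(65), np.int32(87))
[0.5784 0.305  0.038 ]
white (np.int32(190), np.int32(218), np.int32(66), np.int32(88))
[0.4502 0.2831 0.038 ]
blue (np.int32(214), np.int32(297), np.int32(112), np.int32(174))
[0.5137 0.2519 0.2734]
blue cap rel TCP in tool x,y [-0.0005 -0.0541  0.004 ]
[[0.4112 0.3075 0.012 ]
 [0.6104 0.3388 0.012 ]
 [0.6358 0.169  0.012 ]
 [0.437  0.1379 0.012 ]] [0.5236 0.2383 0.012 ]
cap sep [0.1283 0.0219 0.    ] 0.13012356165273145 9.70433313043703 mid [0.5143 0.294  0.038 ]
cam [0.511  0.269  0.3977]
far edge [0.5723 0.3138 0.055 ] [0.5753 0.3161 0.038 ] [0.5784 0.3183 0.021 ]
near edge [0.5772 0.2924 0.055 ] [0.5804 0.2935 0.038 ] [0.5837 0.2947 0.021 ]
110 [633, 634, 633, 635, 635, 635, 634, 563, 326, 339, 374, 407, 449, 489, 468, 427, 431, 386, 613, 647, 635, 636, 637, 605]
130 [288, 268, 207, 628, 628, 628, 613, 327, 318, 364, 389, 425, 453, 470, 434, 410, 381, 596, 634, 625, 626, 625, 625, 394]
150 [266, 245, 462, 640, 640, 640, 625, 382, 342, 379, 411, 456, 470, 449, 420, 401, 386, 646, 632, 629, 629, 628, 313, 633]
```

Tray centre is about (0.5236, 0.2383) with yaw 9°, and it agrees with the cap midpoint within 2 mm. Lowering blue into the middle rest.

Call:
arm_command(steps=[{"delta_pos":[0.7,21,-15],"dr":[0,0,0]},{"delta_pos":[0,20,-35],"dr":[0,0,0]},{"delta_pos":[0,0,-45],"dr":[0,0,0]},{"delta_pos":[0,0,-45],"dr":[0,0,0]},{"delta_pos":[0,0,-35],"dr":[0,0,0]},{"delta_pos":[0,0,-20],"dr":[0,0,0]},{"delta_pos":[0,0,-15],"dr":[0,0,0]},{"delta_pos":[0,0,-10],"dr":[0,0,0]},{"delta_pos":[0,0,-6],"dr":[0,0,0]},{"delta_pos":[0,0,-4],"dr":[0,0,0]},{"delta_pos":[0,0,0],"dr":[0,0,0]},{"delta_pos":[0,0,0],"dr":[0,0,0]}])

```text
time_s: 7.05
position: [0.524, 0.2404, 0.0487]
tool_rot: [[0.987, 0.16, 0.001], [0.16, -0.987, 0.0], [0.001, -0.0, -1.0]]
ft_force: [0.6, 0.3, -1.1]
grip_width: 0.0265
```

Call:
arm_command(steps=[{"delta_pos":[0,0,-2],"dr":[0,0,0]},{"delta_pos":[0,0,-2],"dr":[0,0,0]},{"delta_pos":[0,0,-1.5],"dr":[0,0,0]},{"delta_pos":[0,0,-1],"dr":[0,0,0]},{"delta_pos":[0,0,0],"dr":[0,0,0]},{"delta_pos":[0,0,0],"dr":[0,0,0]}])

```text
time_s: 7.65
position: [0.5236, 0.2405, 0.0421]
tool_rot: [[0.987, 0.16, 0.0], [0.16, -0.987, 0.0], [0.0, -0.0, -1.0]]
ft_force: [-1.8, -0.4, 5.7]
grip_width: 0.0267
```

Contact came at the expected height. Opening part-way, then lifting.

Call:
arm_command(steps=[{"delta_pos":[0,0,0],"dr":[0,0,0]},{"delta_pos":[0,0,0],"dr":[0,0,0]},{"delta_pos":[0,0,0],"dr":[0,0,0]},{"delta_pos":[0,0,0],"dr":[0,0,0]},{"delta_pos":[0,0,5],"dr":[0,0,0]},{"delta_pos":[0,0,15],"dr":[0,0,0]},{"delta_pos":[0,0,30],"dr":[0,0,0]},{"delta_pos":[0,0,45],"dr":[0,0,0]},{"delta_pos":[0,0,45],"dr":[0,0,0]},{"delta_pos":[0,0,30],"dr":[0,0,0]},{"delta_pos":[0,0,0],"dr":[0,0,0]},{"delta_pos":[0,0,0],"dr":[0,0,0]}], grip=0.47)

```text
time_s: 8.85
position: [0.5235, 0.2404, 0.2119]
tool_rot: [[0.987, 0.16, 0.001], [0.16, -0.987, 0.0], [0.001, -0.0, -1.0]]
ft_force: [0.5, 0.8, -0.5]
grip_width: 0.0402
```

```bash
cat > tr2.py <<'E'
from h import *
np.set_printoptions(precision=4,suppress=True)
c=env.get_calibration("wrist");im=env.get_image("wrist");cv2.imwrite("pics/w4.png",im);h=cv2.cvtColor(im,cv2.COLOR_BGR2HSV)
o=env.observe();print(o["position"],o["grip_width"])
masks=dict(red=cv2.inRange(h,(0,150,60),(6,255,255))|cv2.inRange(h,(174,150,60),(180,255,255)),blue=cv2.inRange(h,(105,150,60),(130,255,255)),white=cv2.inRange(h,(0,0,190),(180,40,255)))
for n,k in masks.items():
    N,l,s,_=cv2.connectedComponentsWithStats(k)
    for i in 1+np.argsort(-s[1:,4])[:3]:
        x,y,w,hh,a=s[i]
        if a>150:
            print(n,s[i],onplane(c,x+w/2,y+hh/2,.038),"w",np.linalg.norm(onplane(c,x,y+hh/2,.038)-onplane(c,x+w,y+hh/2,.038)))
E
python3 tr2.py
```

```text
[0.5232 0.2403 0.2108] 0.03995837931846194
red [305 106  37  25 864] [0.5787 0.3032 0.038 ] w 0.03511822185570564
red [  0  27  25  27 331] [0.2916 0.325  0.038 ] w 0.022150883027881985
red [460   0  35   9 191] [0.6881 0.4179 0.038 ] w 0.030105192973826897
blue [238 105  35  25 831] [0.5148 0.2938 0.038 ] w 0.03318742750287253
white [389 132  65  63 949] [0.6841 0.2763 0.038 ] w 0.06433213561226576
white [170 107  32  25 763] [0.4499 0.2814 0.038 ] w 0.03039580047610369
```

View pics/w4.png

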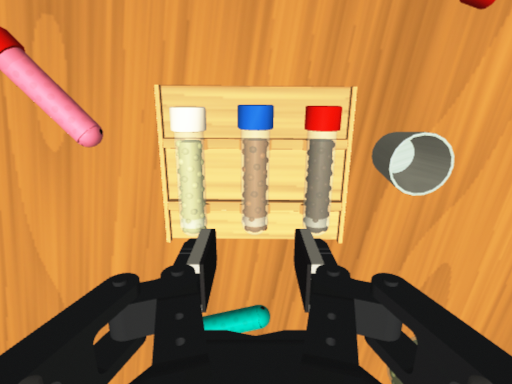

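Blue lies in the middle rest in line with the others: its cap is at (255,117), between white (187,119) and red (323,118). Next is gripping red.

Call:
arm_command(steps=[{"delta_pos":[32,4.7,-10],"dr":[0,0,0]},{"delta_pos":[31,4,-26],"dr":[0,0,0]},{"delta_pos":[0,0,-40],"dr":[0,0,0]},{"delta_pos":[0,0,-35],"dr":[0,0,0]},{"delta_pos":[0,0,-25],"dr":[0,0,0]},{"delta_pos":[0,0,-15],"dr":[0,0,0]},{"delta_pos":[0,0,-10],"dr":[0,0,0]},{"delta_pos":[0,0,-5],"dr":[0,0,0]},{"delta_pos":[0,0,0],"dr":[0,0,0]},{"delta_pos":[0,0,0],"dr":[0,0,0]}], grip=0.43)

```text
time_s: 9.9
position: [0.587, 0.2492, 0.0462]
tool_rot: [[0.987, 0.16, 0.001], [0.16, -0.987, 0.0], [0.001, -0.0, -1.0]]
ft_force: [-0.1, 0.2, 0.2]
grip_width: 0.0369
```

Call:
arm_command(steps=[{"delta_pos":[-0.5,0,-3],"dr":[0,0,0]},{"delta_pos":[0,0,0],"dr":[0,0,0]},{"delta_pos":[0,0,0],"dr":[0,0,0]}])

```text
time_s: 10.2
position: [0.5862, 0.2491, 0.0429]
tool_rot: [[0.987, 0.16, 0.0], [0.16, -0.987, 0.0], [0.0, -0.0, -1.0]]
ft_force: [-0.5, -0.3, -0.2]
grip_width: 0.0369
```

Call:
arm_command(steps=[{"delta_pos":[0,0,0],"dr":[0,0,0]},{"delta_pos":[0,0,0],"dr":[0,0,0]},{"delta_pos":[0,0,0],"dr":[0,0,0]},{"delta_pos":[0,0,0],"dr":[0,0,0]},{"delta_pos":[0,0,0],"dr":[0,0,0]}], grip=0, squeeze=60)

```text
time_s: 10.7
position: [0.5867, 0.2492, 0.0431]
tool_rot: [[0.987, 0.16, 0.002], [0.16, -0.987, 0.0], [0.002, -0.0, -1.0]]
ft_force: [2.4, 1.1, 5.1]
grip_width: 0.0261
```

Call:
arm_command(steps=[{"delta_pos":[0,0,10],"dr":[0,0,0]},{"delta_pos":[0,0,25],"dr":[0,0,0]},{"delta_pos":[0,0,45],"dr":[0,0,0]},{"delta_pos":[0,0,45],"dr":[0,0,0]},{"delta_pos":[0,-18,35],"dr":[0,0,0]},{"delta_pos":[-4,-39,0],"dr":[0,0,0.4]},{"delta_pos":[-4,-39,0],"dr":[0,0,0.4]},{"delta_pos":[-4,-39,0],"dr":[0,0,0.4]},{"delta_pos":[-4,-39,0],"dr":[0,0,0.4]},{"delta_pos":[-4,-39,0],"dr":[0,0,0.4]},{"delta_pos":[-4,-39,0],"dr":[0,0,0.4]},{"delta_pos":[-4,-39,0],"dr":[0,0,0.4]},{"delta_pos":[-4,-39,0],"dr":[0,0,0.4]},{"delta_pos":[-4,-39,0],"dr":[0,0,0.4]},{"delta_pos":[-4,-39,0],"dr":[0,0,0.2]},{"delta_pos":[-2,-39,0],"dr":[0,0,0]},{"delta_pos":[0,-21,0],"dr":[0,0,0]},{"delta_pos":[0,0,0],"dr":[0,0,0]},{"delta_pos":[0,0,0],"dr":[0,0,0]}])

```text
time_s: 12.6
position: [0.5437, -0.2184, 0.2024]
tool_rot: [[0.974, 0.225, -0.001], [0.225, -0.974, 0.001], [-0.001, -0.002, -1.0]]
ft_force: [-0.1, 1.3, -0.5]
grip_width: 0.0263
```

```bash
cat > cr.py <<'E'
from h import *
np.set_printoptions(precision=4,suppress=True)
c=env.get_calibration("wrist");im=env.get_image("wrist");cv2.imwrite("pics/w5.png",im);h=cv2.cvtColor(im,cv2.COLOR_BGR2HSV)
o=env.observe();P=o["position"];R=o["tool_rot"];print(P,o["grip_width"]);print(R)
k=cv2.inRange(h,(0,150,60),(6,255,255))|cv2.inRange(h,(174,150,60),(180,255,255))
N,l,s,_=cv2.connectedComponentsWithStats(k);i=1+s[1:,4].argmax();x,y,w,hh,a=s[i];z=P[2]-.005
p=onplane(c,x+w/2,y+hh/2,z);print(s[i],p,"w",np.linalg.norm(onplane(c,x,y+hh/2,z)-onplane(c,x+w,y+hh/2,z)),"rel",R.T@(p-P))
E
python3 cr.py
```

```text
[ 0.5439 -0.2178  0.2025] 0.026344353326561938
[[ 0.9742  0.2259 -0.0011]
 [ 0.2259 -0.9742  0.001 ]
 [-0.0009 -0.0013 -1.    ]]
[ 215  110   83   63 4862] [ 0.5315 -0.1657  0.1975] w 0.0342759145682514 rel [-0.0003 -0.0535  0.0051]
```

Call:
arm_command(steps=[{"delta_pos":[0.7,-0.7,-20],"dr":[0,0,0]},{"delta_pos":[0,0,-30],"dr":[0,0,0]},{"delta_pos":[0,0,-20],"dr":[0,0,0]},{"delta_pos":[0,0,-12],"dr":[0,0,0]},{"delta_pos":[0,0,-5],"dr":[0,0,0]},{"delta_pos":[0,0,0],"dr":[0,0,0]},{"delta_pos":[0,0,0],"dr":[0,0,0]}])

```text
time_s: 13.35
position: [0.5453, -0.2196, 0.1166]
tool_rot: [[0.974, 0.226, 0.001], [0.226, -0.974, -0.001], [0.001, 0.001, -1.0]]
ft_force: [-0.1, 0.2, -0.6]
grip_width: 0.0262
```

Call:
arm_command(steps=[{"delta_pos":[0,0,-3],"dr":[0,0,0]},{"delta_pos":[0,0,-3],"dr":[0,0,0]},{"delta_pos":[0,0,-3],"dr":[0,0,0]},{"delta_pos":[0,0,0],"dr":[0,0,0]}])

```text
time_s: 13.75
position: [0.5455, -0.2202, 0.108]
tool_rot: [[0.974, 0.225, 0.003], [0.225, -0.974, -0.002], [0.002, 0.003, -1.0]]
ft_force: [-0.5, -1.1, 7.6]
grip_width: 0.0261
```

Call:
arm_command(steps=[{"delta_pos":[-0.5,1,-3],"dr":[0,0,0]},{"delta_pos":[0,0,-3],"dr":[0,0,0]},{"delta_pos":[0,0,-3],"dr":[0,0,0]},{"delta_pos":[0,0,-3],"dr":[0,0,0]},{"delta_pos":[0,0,-2],"dr":[0,0,0]},{"delta_pos":[0,0,0],"dr":[0,0,0]},{"delta_pos":[0,0,0],"dr":[0,0,0]}])

```text
time_s: 14.45
position: [0.5444, -0.2186, 0.0931]
tool_rot: [[0.974, 0.225, 0.0], [0.225, -0.974, -0.0], [0.0, 0.0, -1.0]]
ft_force: [-1.3, 0.3, 5.9]
grip_width: 0.0262
```

Call:
arm_command(steps=[{"delta_pos":[0,0,-1],"dr":[0,0,0]},{"delta_pos":[0,0,0],"dr":[0,0,0]},{"delta_pos":[0,0,0],"dr":[0,0,0]}])

```text
time_s: 14.75
position: [0.5445, -0.2186, 0.093]
tool_rot: [[0.974, 0.225, 0.001], [0.225, -0.974, -0.001], [0.001, 0.001, -1.0]]
ft_force: [-2.3, 1.9, 13.3]
grip_width: 0.0263
```

The tool is now firm against the seat: 13 N with no travel, at the expected height. Releasing, lifting and looking.

Call:
arm_command(steps=[{"delta_pos":[0,0,1],"dr":[0,0,0]},{"delta_pos":[0,0,0],"dr":[0,0,0]},{"delta_pos":[0,0,0],"dr":[0,0,0]},{"delta_pos":[0,0,0],"dr":[0,0,0]},{"delta_pos":[0,0,0],"dr":[0,0,0]},{"delta_pos":[0,0,5],"dr":[0,0,0]},{"delta_pos":[0,0,15],"dr":[0,0,0]},{"delta_pos":[0,0,30],"dr":[0,0,0]},{"delta_pos":[0,0,40],"dr":[0,0,0]},{"delta_pos":[-20,0,30],"dr":[0,0,0]},{"delta_pos":[-20,0,0],"dr":[0,0,0]},{"delta_pos":[0,0,0],"dr":[0,0,0]},{"delta_pos":[0,0,0],"dr":[0,0,0]}], grip=0.6)

```text
time_s: 16.05
position: [0.5045, -0.2186, 0.2127]
tool_rot: [[0.974, 0.225, 0.0], [0.225, -0.974, 0.0], [0.0, 0.0, -1.0]]
ft_force: [-0.8, 0.5, -0.8]
grip_width: 0.0512
```

```bash
cat > ck.py <<'E'
from h import *
import sys
np.set_printoptions(precision=4,suppress=True)
c=env.get_calibration("wrist");im=env.get_image("wrist");h=cv2.cvtColor(im,cv2.COLOR_BGR2HSV)
P=env.observe()["position"];print(P)
k=cv2.inRange(h,(0,150,60),(4,255,255))|cv2.inRange(h,(174,150,60),(180,255,255))
N,l,s,_=cv2.connectedComponentsWithStats(k);x,y,w,hh,a=s[1+s[1:,4].argmax()]
print("cap",x,y,w,hh,onplane(c,x+w/2,y+hh/2,.088),"w",np.linalg.norm(onplane(c,x,y+hh/2,.088)-onplane(c,x+w,y+hh/2,.088)))
k=cv2.inRange(h,(6,170,120),(20,255,255));k[:,x-10:]=0
N,l,s,_=cv2.connectedComponentsWithStats(k);x,y,w,hh,a=s[1+s[1:,4].argmax()]
for z in(.07,.075):print("wheel",x,y,w,hh,onplane(c,x+w/2,y+hh/2,z),[onplane(c,x+w/2,q,z) for q in(y,y+hh)])
cv2.imwrite(sys.argv[1],np.hstack([im,cv2.resize(im[y-10:y+hh+40,x-10:x+w+10],(300,384),interpolation=2)]))
E
python3 ck.py pics/w6.png
```

```text
[ 0.5048 -0.2186  0.2124]
cap 284 117 42 30 [ 0.5326 -0.1653  0.088 ] w 0.03361601890052258
wheel 0 0 274 350 [ 0.3997 -0.2369  0.07  ] [array([ 0.3834, -0.099 ,  0.07  ]), array([ 0.4225, -0.4303,  0.07  ])]
wheel 0 0 274 350 [ 0.4014 -0.2352  0.075 ] [array([ 0.3854, -0.1   ,  0.075 ]), array([ 0.4237, -0.425 ,  0.075 ])]Traceback (most recent call last):
  File "ck.py", line 12, in <module>
    cv2.imwrite(sys.argv[1],np.hstack([im,cv2.resize(im[y-10:y+hh+40,x-10:x+w+10],(300,384),interpolation=2)]))
                                          ~~~~~~~~~~^^^^^^^^^^^^^^^^^^^^^^^^^^^^^^^^^^^^^^^^^^^^^^^^^^^^^^^^
cv2.error: OpenCV(4.12.0) /io/opencv/modules/imgproc/src/resize.cpp:4208: error: (-215:Assertion failed) !ssize.empty() in function 'resize'
```

```bash
sed -i 's/^k=cv2.inRange(h,(6,170.*$/k=cv2.inRange(h,(4,200,120),(18,255,255));u,v=map(int,proj(c,(.447,-.233,.07)));z=np.zeros_like(k);z[v-30:v+30,u-45:u+45]=k[v-30:v+30,u-45:u+45];k=z/' ck.py; python3 ck.py pics/w6.png
```

```text
[ 0.5048 -0.2186  0.2121]
cap 283 117 43 31 [ 0.5325 -0.1657  0.088 ] w 0.034380006027973205
wheel 164 174 51 20 [ 0.4471 -0.2344  0.07  ] [array([ 0.4456, -0.2253,  0.07  ]), array([ 0.4487, -0.2438,  0.07  ])]
wheel 164 174 51 20 [ 0.4479 -0.2328  0.075 ] [array([ 0.4464, -0.2239,  0.075 ]), array([ 0.4494, -0.242 ,  0.075 ])]
```

View pics/w6.png

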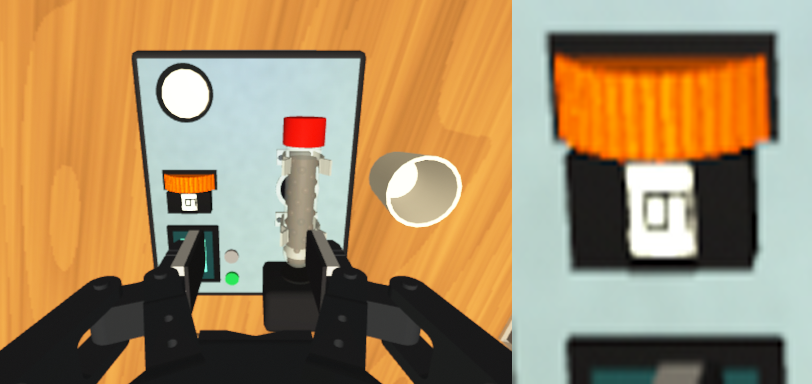

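Red is clipped in: its cap at (304,132) matches blue's former place within 1 mm, and both clip pairs are round it. The program still reads 6. I'll shut the gripper and go to just above the wheel top, 8 mm to +x.

Call:
arm_command(steps=[{"delta_pos":[-25,-6.3,0],"dr":[0,0,0]},{"delta_pos":[-24,-6.3,0],"dr":[0,0,0]},{"delta_pos":[0,0,-10],"dr":[0,0,0]},{"delta_pos":[0,0,-20],"dr":[0,0,0]},{"delta_pos":[0,0,-25],"dr":[0,0,0]},{"delta_pos":[0,0,-25],"dr":[0,0,0]},{"delta_pos":[0,0,-20],"dr":[0,0,0]},{"delta_pos":[0,0,-10],"dr":[0,0,0]},{"delta_pos":[0,0,0],"dr":[0,0,0]},{"delta_pos":[0,0,0],"dr":[0,0,0]}], grip=0, squeeze=30)

```text
time_s: 17.15
position: [0.456, -0.2314, 0.103]
tool_rot: [[0.974, 0.226, 0.001], [0.226, -0.974, -0.0], [0.0, 0.0, -1.0]]
ft_force: [0.5, -0.5, 1.0]
grip_width: -0.0001
```

Call:
arm_command(steps=[{"delta_pos":[0,0,-2],"dr":[0,0,0]},{"delta_pos":[0,0,-1],"dr":[0,0,0]},{"delta_pos":[0,0,0],"dr":[0,0,0]},{"delta_pos":[0,0,0],"dr":[0,0,0]}])

```text
time_s: 17.55
position: [0.4555, -0.2312, 0.0999]
tool_rot: [[0.974, 0.225, 0.0], [0.225, -0.974, -0.0], [0.0, 0.0, -1.0]]
ft_force: [-0.6, -0.2, -0.1]
grip_width: -0.0003
```

Call:
arm_command(steps=[{"delta_pos":[0,0,-1],"dr":[0,0,0]},{"delta_pos":[0,0,-1],"dr":[0,0,0]},{"delta_pos":[0,0,-1],"dr":[0,0,0]},{"delta_pos":[0,0,0],"dr":[0,0,0]},{"delta_pos":[0,0,0],"dr":[0,0,0]}])

```text
time_s: 18.05
position: [0.4554, -0.2312, 0.0967]
tool_rot: [[0.974, 0.225, 0.0], [0.225, -0.974, -0.0], [0.0, 0.0, -1.0]]
ft_force: [0.3, 0.7, 2.5]
grip_width: -0.0001
```

Call:
arm_command(steps=[{"delta_pos":[0,0,-0.6],"dr":[0,0,0]},{"delta_pos":[0,0,0],"dr":[0,0,0]}])

```text
time_s: 18.25
position: [0.4556, -0.2312, 0.0965]
tool_rot: [[0.974, 0.225, 0.001], [0.225, -0.974, -0.0], [0.001, 0.001, -1.0]]
ft_force: [-0.6, 1.5, 5.6]
grip_width: 0.0
```

Call:
arm_command(steps=[{"delta_pos":[-1.95,-0.45,0],"dr":[0,0,0]},{"delta_pos":[-1.95,-0.45,0],"dr":[0,0,0]},{"delta_pos":[-1.95,-0.45,0],"dr":[0,0,0]},{"delta_pos":[-1.95,-0.45,0],"dr":[0,0,0]}])

```text
time_s: 18.65
position: [0.4482, -0.233, 0.0969]
tool_rot: [[0.974, 0.225, 0.002], [0.225, -0.974, -0.001], [0.002, 0.001, -1.0]]
ft_force: [0.8, 2.3, 9.6]
grip_width: -0.0
```

Call:
arm_command(steps=[{"delta_pos":[-1.95,-0.45,0],"dr":[0,0,0]},{"delta_pos":[-1.95,-0.45,0],"dr":[0,0,0]},{"delta_pos":[-1.95,-0.45,-0.2],"dr":[0,0,0]},{"delta_pos":[-1.95,-0.45,-0.3],"dr":[0,0,0]},{"delta_pos":[0,0,0],"dr":[0,0,0]}])

```text
time_s: 19.15
position: [0.44, -0.2349, 0.0967]
tool_rot: [[0.974, 0.225, 0.001], [0.225, -0.974, -0.001], [0.001, 0.001, -1.0]]
ft_force: [-2.4, 3.2, 14.9]
grip_width: -0.0001
```

Call:
arm_command(steps=[{"delta_pos":[0,0,4],"dr":[0,0,0]},{"delta_pos":[0,0,30],"dr":[0,0,0]},{"delta_pos":[20,4,40],"dr":[0,0,0]},{"delta_pos":[30,8,40],"dr":[0,0,0]},{"delta_pos":[0,0,0],"dr":[0,0,0]},{"delta_pos":[0,0,0],"dr":[0,0,0]}])

```text
time_s: 19.75
position: [0.4896, -0.2226, 0.209]
tool_rot: [[0.974, 0.226, 0.0], [0.226, -0.974, -0.001], [0.0, 0.001, -1.0]]
ft_force: [-0.5, 0.4, -1.4]
grip_width: 0.0004
```

```bash
python3 ck.py pics/w7.png; python3 -c "
import cv2;a=cv2.imread('pics/w6.png')[:,512:];b=cv2.imread('pics/w7.png')[:,512:];cv2.imwrite('pics/w7c.png',cv2.rotate(b,cv2.ROTATE_90_COUNTERCLOCKWISE))"
```

```text
[ 0.4888 -0.2226  0.208 ]
cap 304 116 44 32 [ 0.5331 -0.1654  0.088 ] w 0.03467569620654506
wheel 180 174 51 20 [ 0.4464 -0.2343  0.07  ] [array([ 0.4448, -0.2253,  0.07  ]), array([ 0.4481, -0.2435,  0.07  ])]
wheel 180 174 51 20 [ 0.4469 -0.2328  0.075 ] [array([ 0.4453, -0.2239,  0.075 ]), array([ 0.4486, -0.2418,  0.075 ])]
```

View pics/w7c.png

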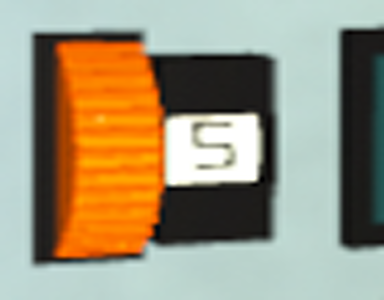

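The window now shows 5. Doing the same stroke again with less press.

Call:
arm_command(steps=[{"delta_pos":[-33.5,-8.6,0],"dr":[0,0,0]},{"delta_pos":[0,0,-20],"dr":[0,0,0]},{"delta_pos":[0,0,-35],"dr":[0,0,0]},{"delta_pos":[0,0,-30],"dr":[0,0,0]},{"delta_pos":[0,0,-20],"dr":[0,0,0]},{"delta_pos":[0,0,-5],"dr":[0,0,0]},{"delta_pos":[0,0,0],"dr":[0,0,0]},{"delta_pos":[0,0,0],"dr":[0,0,0]}])

```text
time_s: 20.6
position: [0.4555, -0.2316, 0.099]
tool_rot: [[0.974, 0.225, -0.001], [0.225, -0.974, 0.0], [-0.0, -0.0, -1.0]]
ft_force: [0.6, -0.1, 0.3]
grip_width: -0.0002
```

Call:
arm_command(steps=[{"delta_pos":[0,0,-1.5],"dr":[0,0,0]},{"delta_pos":[0,0,-1.2],"dr":[0,0,0]},{"delta_pos":[0,0,0],"dr":[0,0,0]},{"delta_pos":[0,0,0],"dr":[0,0,0]}])

```text
time_s: 21.0
position: [0.456, -0.2316, 0.0966]
tool_rot: [[0.974, 0.225, 0.0], [0.225, -0.974, -0.0], [0.0, 0.001, -1.0]]
ft_force: [0.3, -0.2, 2.7]
grip_width: 0.0005
```

Call:
arm_command(steps=[{"delta_pos":[0,0,-0.6],"dr":[0,0,0]},{"delta_pos":[-1.95,-0.45,0],"dr":[0,0,0]},{"delta_pos":[-1.95,-0.45,0],"dr":[0,0,0]},{"delta_pos":[-1.95,-0.45,0],"dr":[0,0,0]},{"delta_pos":[-1.95,-0.45,0],"dr":[0,0,0]},{"delta_pos":[-1.95,-0.45,0],"dr":[0,0,0]},{"delta_pos":[-1.95,-0.45,0],"dr":[0,0,0]},{"delta_pos":[-1.95,-0.45,0],"dr":[0,0,0]},{"delta_pos":[-1.95,-0.45,0],"dr":[0,0,0]},{"delta_pos":[0,0,0],"dr":[0,0,0]}])

```text
time_s: 22.0
position: [0.4406, -0.2353, 0.0968]
tool_rot: [[0.974, 0.225, 0.001], [0.225, -0.974, -0.001], [0.001, 0.001, -1.0]]
ft_force: [-1.9, 1.3, 12.1]
grip_width: 0.0004
```

Call:
arm_command(steps=[{"delta_pos":[0,0,4],"dr":[0,0,0]},{"delta_pos":[0,0,30],"dr":[0,0,0]},{"delta_pos":[20,4,40],"dr":[0,0,0]},{"delta_pos":[30,8,40],"dr":[0,0,0]},{"delta_pos":[0,0,0],"dr":[0,0,0]},{"delta_pos":[0,0,0],"dr":[0,0,0]}])

```text
time_s: 22.6
position: [0.4901, -0.2229, 0.2092]
tool_rot: [[0.974, 0.226, 0.0], [0.226, -0.974, -0.0], [0.0, 0.0, -1.0]]
ft_force: [-1.0, -0.8, -1.0]
grip_width: -0.0
```

```bash
python3 ck.py pics/w8.png; python3 - <<'E'
from h import *
im=cv2.imread("pics/w8.png");t=env.get_image("top");cv2.imwrite("pics/top8.png",t)
cv2.imwrite("pics/w8c.png",np.hstack([cv2.rotate(im[:,512:],cv2.ROTATE_90_COUNTERCLOCKWISE),cv2.resize(t[120:260,130:400],(400,300))[:300]]))
E
```

```text
[ 0.4894 -0.2228  0.2083]
cap 303 116 44 31 [ 0.5327 -0.1654  0.088 ] w 0.03469029302999935
wheel 180 173 51 20 [ 0.4467 -0.2337  0.07  ] [array([ 0.4451, -0.2247,  0.07  ]), array([ 0.4484, -0.2429,  0.07  ])]
wheel 180 173 51 20 [ 0.4473 -0.2322  0.075 ] [array([ 0.4456, -0.2234,  0.075 ]), array([ 0.4489, -0.2412,  0.075 ])]
```

View pics/w8c.png

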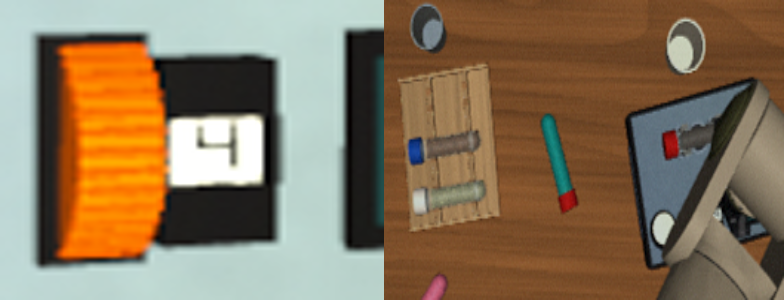

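The window shows 4, centred. Red is in the reader, and blue and white are in the tray. Handing in.

```bash
python3 -c "
from rig import env
print(env.observe()['ft_force']);print(env.close_job())"
```

```text
[-0.57675898  0.80514265  0.48418709]
the job is handed in; nothing more can be done
None
```

The sample is changed and I handed the job in at about 23 s of the 67 s allowed; it reports no verdict.

- **Blue tube:** I unclipped it and laid it in the middle rest. Its cap was in line with the red and white caps, within about 1.5 mm lengthways.
- **Red tube:** I pressed it into the cradle until it stood firm at about 13 N with no further travel, at the expected height. Its cap was within about 1 mm of where blue's had been, and both clip pairs looked closed round it. I did not separately measure the height of its round bottom end.
- **Thumbwheel:** I rolled it back two clicks, from 6 to 5 to 4. The last close-up showed 4, centred in the window. The fingertip pressed harder than the suggested 5 to 8 N, up to about 15 N, but both clicks came out right.
- **Rest of the bench:** In the pictures the white tube and both cups looked undisturbed. I did not measure them, nor the tile, jar and brush, at the end.

At hand-in the gripper was clear of everything, with under 1 N on each axis. No check failed.

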